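Fit the missing fuses and hold the filter box against its sprung contact bar

TASK

Take spare fuses from the grey rack and stand one fully home in each socket on the amplifier deck that has none. Then set the filter box flat on the deck in front of the copper contact bar, centred on it and square to it, and press it straight against the bar with a steady push of about 7.5 N, which moves the bar back half of its 25 mm travel. Finish while still holding it pressed like that, so that I can screw it down, and leave the third spare in the rack and everything else on the bench where it is.

Things in the scene. Friction and masses are not known exactly. Their poses are not given: they have to be found in the camera images.
- deck: fixed aluminium deck plate of an amplifier, 270 (its x) x 300 (its y) mm, 12 mm thick, top at z = 0.012, polished so that things slide easily on it (friction about 0.2). Origin: centre of its underside. Its x axis is the direction in which the module is pushed. Four fuse sockets stand in a row along its x, 100 mm to the +y side of its middle. Two steel posts and a low steel strip behind the contact bar (local x 117 to 135 mm, up to 57 mm high)
- bar_rest (a point): point on the deck top (12 mm above the table), fixed to the deck, below the middle of the near face of the contact bar when nobody pushes it: 85 mm from the deck origin along its x and -40 mm along its y. Its axes are the deck's
- bar (a joint): travel of the sprung contact bar in m: 0 at rest, 0.025 at its hard stop; grows as it is pushed along the deck's +x. Spring 0.6 N per mm, so 7.5 N at half travel. The bar is a slotted copper bar, 100 mm long (deck y), 10 mm thick, its flat near face running from 2 to 42 mm above the deck
- bar_face (a point): middle of the bar's near face, 22 mm above the deck top; moves with the bar
- module: loose aluminium filter box, 60 (its x) x 100 (its y) x 40 mm high, about 0.5 kg, with a brass connector (16 mm across) sticking out 12 mm from the middle of each y end; on top a black upright grip plate 12 mm thick (its x), 64 mm long (its y), from 40 to 74 mm above the underside, centred. Origin: centre of its underside. The same when turned half round; either long face may go to the bar
- socket1: fixed black square fuse socket on the deck, 40 x 40 x 28 mm high, top at z = 0.040; round hole from above, 25 mm across, 22 mm deep (its floor at z = 0.018). Origin: centre of its underside, at z = 0.012. It may or may not hold a fuse at the start
- socket2: fixed black square fuse socket on the deck, 40 x 40 x 28 mm high, top at z = 0.040; round hole from above, 25 mm across, 22 mm deep (its floor at z = 0.018). Origin: centre of its underside, at z = 0.012. It may or may not hold a fuse at the start
- socket3: fixed black square fuse socket on the deck, 40 x 40 x 28 mm high, top at z = 0.040; round hole from above, 25 mm across, 22 mm deep (its floor at z = 0.018). Origin: centre of its underside, at z = 0.012. It may or may not hold a fuse at the start
- socket4: fixed black square fuse socket on the deck, 40 x 40 x 28 mm high, top at z = 0.040; round hole from above, 25 mm across, 22 mm deep (its floor at z = 0.018). Origin: centre of its underside, at z = 0.012. It may or may not hold a fuse at the start
- rack: fixed grey rack for spares, 150 (its x) x 50 x 40 mm high, with three holes 46 mm apart along its x (the middle one at its centre), 25 mm across, 22 mm deep (floor at z = 0.018). Origin: centre of its underside
- fuse1: loose upright cartridge fuse, white ceramic with steel end caps, 22 mm across, 58 mm long, 50 g, standing in a deck socket or in the rack, so its top is at z = 0.076. Origin: centre of its lower end; z along its length. All five are alike
- fuse2: loose upright cartridge fuse, white ceramic with steel end caps, 22 mm across, 58 mm long, 50 g, standing in a deck socket or in the rack, so its top is at z = 0.076. Origin: centre of its lower end; z along its length. All five are alike
- fuse3: loose upright cartridge fuse, white ceramic with steel end caps, 22 mm across, 58 mm long, 50 g, standing in a deck socket or in the rack, so its top is at z = 0.076. Origin: centre of its lower end; z along its length. All five are alike
- fuse4: loose upright cartridge fuse, white ceramic with steel end caps, 22 mm across, 58 mm long, 50 g, standing in a deck socket or in the rack, so its top is at z = 0.076. Origin: centre of its lower end; z along its length. All five are alike
- fuse5: loose upright cartridge fuse, white ceramic with steel end caps, 22 mm across, 58 mm long, 50 g, standing in a deck socket or in the rack, so its top is at z = 0.076. Origin: centre of its lower end; z along its length. All five are alike
- screwdriver: loose screwdriver; bystander, not part of the job
- tape: loose roll of black tape, 90 mm across, 19 mm high; bystander, not part of the job
- jar: loose clear jar, 56 mm across, 70 mm high; bystander, not part of the job
- meter: loose panel meter, 60 x 60 x 15 mm; bystander, not part of the job
- wrench: loose flat wrench; bystander, not part of the job
- adapter: loose brass coaxial adapter, 24 mm across, 30 mm high, standing on the deck; bystander, not part of the job
- screwtray: loose grey divided tray, 90 x 70 x 22 mm; bystander, not part of the job
Mind the look-alikes: they are no part of the job. Leave any pink or purple look-alike of the fuse5 alone.

How it is judged (in metres and radians):
On the way, in this order (a step that is already met when the one before it is completed fails the run):
1. all four deck sockets hold a fuse, fully home and let go (((horizontal distance between fuse1 and socket1 below 0.005 m and z of fuse1 in the frame of socket1 below 0.01 m) or (horizontal distance between fuse2 and socket1 below 0.005 m and z of fuse2 in the frame of socket1 below 0.01 m) or (horizontal distance between fuse3 and socket1 below 0.005 m and z of fuse3 in the frame of socket1 below 0.01 m) or (horizontal distance between fuse4 and socket1 below 0.005 m and z of fuse4 in the frame of socket1 below 0.01 m) or (horizontal distance between fuse5 and socket1 below 0.005 m and z of fuse5 in the frame of socket1 below 0.01 m)) and ((horizontal distance between fuse1 and socket2 below 0.005 m and z of fuse1 in the frame of socket2 below 0.01 m) or (horizontal distance between fuse2 and socket2 below 0.005 m and z of fuse2 in the frame of socket2 below 0.01 m) or (horizontal distance between fuse3 and socket2 below 0.005 m and z of fuse3 in the frame of socket2 below 0.01 m) or (horizontal distance between fuse4 and socket2 below 0.005 m and z of fuse4 in the frame of socket2 below 0.01 m) or (horizontal distance between fuse5 and socket2 below 0.005 m and z of fuse5 in the frame of socket2 below 0.01 m)) and ((horizontal distance between fuse1 and socket3 below 0.005 m and z of fuse1 in the frame of socket3 below 0.01 m) or (horizontal distance between fuse2 and socket3 below 0.005 m and z of fuse2 in the frame of socket3 below 0.01 m) or (horizontal distance between fuse3 and socket3 below 0.005 m and z of fuse3 in the frame of socket3 below 0.01 m) or (horizontal distance between fuse4 and socket3 below 0.005 m and z of fuse4 in the frame of socket3 below 0.01 m) or (horizontal distance between fuse5 and socket3 below 0.005 m and z of fuse5 in the frame of socket3 below 0.01 m)) and ((horizontal distance between fuse1 and socket4 below 0.005 m and z of fuse1 in the frame of socket4 below 0.01 m) or (horizontal distance between fuse2 and socket4 below 0.005 m and z of fuse2 in the frame of socket4 below 0.01 m) or (horizontal distance between fuse3 and socket4 below 0.005 m and z of fuse3 in the frame of socket4 below 0.01 m) or (horizontal distance between fuse4 and socket4 below 0.005 m and z of fuse4 in the frame of socket4 below 0.01 m) or (horizontal distance between fuse5 and socket4 below 0.005 m and z of fuse5 in the frame of socket4 below 0.01 m)) and contact force between each of fuse1, fuse2, fuse3, fuse4, fuse5 and the fingers below 0.1 N), for 0.2 s.
2. the filter box is pressed squarely and steadily against the contact bar, within the force band (value of joint bar between 0.0065 and 0.0185 m and contact force between module and bar between 3.5 and 12 N and (contact force between module and the fingers above 1.5 N or contact force between module and the arm above 1.5 N) and y of module in the frame of bar_rest between -0.01 and 0.01 m and z of module in the frame of bar_rest below 0.005 m and angle between module's own z axis and vertical below 0.07 rad and angle between the x axis of module and the x axis of deck, either way round below 0.07 rad and linear speed of module below 0.02 m/s), for 1 s.
At the end, for the whole second after the job is handed in: every socket holds an fuse within 5 mm of centre and 4 mm of home, one spare is left in the rack; the box is flat on the deck (5 mm), square (0.07 rad), centred on the bar within 10 mm, at rest, pressed by the robot: bar back 6.5 to 18.5 mm, force on it 3.5 to 12 N (all of step 2 and ((horizontal distance between fuse1 and socket1 below 0.005 m and z of fuse1 in the frame of socket1 below 0.01 m) or (horizontal distance between fuse2 and socket1 below 0.005 m and z of fuse2 in the frame of socket1 below 0.01 m) or (horizontal distance between fuse3 and socket1 below 0.005 m and z of fuse3 in the frame of socket1 below 0.01 m) or (horizontal distance between fuse4 and socket1 below 0.005 m and z of fuse4 in the frame of socket1 below 0.01 m) or (horizontal distance between fuse5 and socket1 below 0.005 m and z of fuse5 in the frame of socket1 below 0.01 m)) and ((horizontal distance between fuse1 and socket2 below 0.005 m and z of fuse1 in the frame of socket2 below 0.01 m) or (horizontal distance between fuse2 and socket2 below 0.005 m and z of fuse2 in the frame of socket2 below 0.01 m) or (horizontal distance between fuse3 and socket2 below 0.005 m and z of fuse3 in the frame of socket2 below 0.01 m) or (horizontal distance between fuse4 and socket2 below 0.005 m and z of fuse4 in the frame of socket2 below 0.01 m) or (horizontal distance between fuse5 and socket2 below 0.005 m and z of fuse5 in the frame of socket2 below 0.01 m)) and ((horizontal distance between fuse1 and socket3 below 0.005 m and z of fuse1 in the frame of socket3 below 0.01 m) or (horizontal distance between fuse2 and socket3 below 0.005 m and z of fuse2 in the frame of socket3 below 0.01 m) or (horizontal distance between fuse3 and socket3 below 0.005 m and z of fuse3 in the frame of socket3 below 0.01 m) or (horizontal distance between fuse4 and socket3 below 0.005 m and z of fuse4 in the frame of socket3 below 0.01 m) or (horizontal distance between fuse5 and socket3 below 0.005 m and z of fuse5 in the frame of socket3 below 0.01 m)) and ((horizontal distance between fuse1 and socket4 below 0.005 m and z of fuse1 in the frame of socket4 below 0.01 m) or (horizontal distance between fuse2 and socket4 below 0.005 m and z of fuse2 in the frame of socket4 below 0.01 m) or (horizontal distance between fuse3 and socket4 below 0.005 m and z of fuse3 in the frame of socket4 below 0.01 m) or (horizontal distance between fuse4 and socket4 below 0.005 m and z of fuse4 in the frame of socket4 below 0.01 m) or (horizontal distance between fuse5 and socket4 below 0.005 m and z of fuse5 in the frame of socket4 below 0.01 m)) and ((horizontal distance between fuse1 and rack below 0.055 m and z of fuse1 in the frame of rack below 0.025 m) or (horizontal distance between fuse2 and rack below 0.055 m and z of fuse2 in the frame of rack below 0.025 m) or (horizontal distance between fuse3 and rack below 0.055 m and z of fuse3 in the frame of rack below 0.025 m) or (horizontal distance between fuse4 and rack below 0.055 m and z of fuse4 in the frame of rack below 0.025 m) or (horizontal distance between fuse5 and rack below 0.055 m and z of fuse5 in the frame of rack below 0.025 m))); the arm keeps its last pose, push and grip.
It fails at once if a bystander is moved more than 30 mm (distance of any of screwdriver, tape, jar, meter, wrench, adapter, screwtray from where it was at the start of the episode above 0.03 m).
It also fails if it takes over 67 s, if anything falls off the work surface, if the arm or the gripper's body presses on something with over 40 N, if the wrist force passes 120 N, or if a joint passes its speed limit or range.

ROBOT

A 6-joint arm with a two-finger parallel gripper is mounted at the origin on the work surface. World frame = base frame: x ahead of the robot, y to its left, z up, the work surface at z = 0. Lengths are in mm, angles in rad, forces in N, time in s.
With the tool pointing down it reaches from about 425 to 950 mm from the base axis. Payload 14.7 kg.
Tool frame: the origin (TCP) lies midway between the tips of the shut fingers; the grasp point (between the pads) lies 19 mm behind it; z points along the fingers, y is the direction in which the jaws open and shut (so a half turn about z gives the same grasp; the last joint's range is limited). The gripper opens to 85 mm and grips with 20 to 120 N. Pads are 22 mm wide; open, the fingers measure 114 mm over their backs; the gripper's body (76 mm by 85 mm) begins 54 mm behind the grasp point. The pads swing forward as they close: fully open they stand 13 mm farther back than shut.
Start: joints at [-1.313, 0.48, 1.596, -0, 1.065, -0.047], TCP at [195.083, -620.028, 231.297] pointing down, gripper open.
Joint ranges: [-2.75, 2.75], [-0.82, 2.05], [0.23, 2.67], [-1.56, 4.7], [0.09, 2.69], [-2.92, 2.92]. Speed limits (rad/s): [1.89, 1.89, 2.39, 3.01, 3.01, 3.01].

INTERFACE

Orientations are given as a rotation vector (axis times angle).
In Python, from rig import state, grab_frame, job_done gives the robot as it stands.
- The arm moves only by the tool apply_moves, never from a script. Its arguments are lists of equal length, an entry for each row: "dp": the shift along the tool's x, y, z in m, a list of three; "twist": the turn about the tool's z in rad; "jaw": the closure, from -1 (fully open) to 1 (shut). A call has 1 to 10 rows; each row shifts and turns the commanded pose from where the row before left it, along the tool's axes as they then stand; what a row does not reach is not made up. A row lasts 1/8 s, in which the tool goes at most 62.5 mm and 10.7 degrees, less where a joint would pass 70% of its speed; a pose out of reach is approached as far as the arm can. A call with a gripper value outside its range is refused whole. The fingers move at their own pace and stop on an object; the grip force is fixed at half the most. Time passes only in rows, so rows that do not move let the fingers close. It gives the time, the measured TCP pose, the force and the opening at its end, in the units of the state.
- state(): the state, without advancing time (a new reading comes with each control period).
- grab_frame(name): name is "side" or "top"; returns a dict with "pixels" (420x560x3 uint8, red, green, blue), "fx", "fy", "cx", "cy" (pixels), "R" (3x3) and "t" (3): a world point X has camera coordinates R X + t. Camera axes: x right, y down, z forward; pixel columns grow to the right and rows downward; lengths in mm; the calibration is good to about 2 mm. A picture is of the moment at which its call begins. There is no depth.
- job_done(): hands the job in, once; it reports no verdict.
The state is a dict: "time_s": time; "qpos": joint angles; "qd": joint speeds; "joint_efforts": joint torques, N m; "ee_pos": TCP position; "ee_rot": TCP orientation; "ft_force": force on the tool from outside, world axes, zero at the start; "torque": the same for the moment, N m; "gripper_width": opening from 0.0 (shut) to 1.0 (fully open).
Only numpy, scipy, OpenCV 4.12 (cv2) and the standard library are available. Lean on these libraries where they do the work, as an engineer would, in place of code of your own. Each camera call takes 0.05 s, during which the arm holds its last target.

## Working session

There is one attempt and no reset: what is moved stays moved. The work goes in short steps, Python scripts to look and compute and a tool call to move; the robot and the scene stay as the last step left them, time stands still between calls to the robot, and variables do not carry over. Pictures are saved under pics/ and viewed, and the job is handed in when it is done.

Besides the shell and the picture viewer there is one more tool, called as name([rows], argument=value, ...), one row to a line, values as JSON. apply_moves: Moves the arm, as the interface text tells. Its arguments: {"type":"object","properties":{"dp":{"type":"array","items":{"type":"array","items":{"type":"number"}}},"twist":{"type":"array","items":{"type":"number"}},"jaw":{"type":"array","items":{"type":"number"}}},"required":["dp","twist","jaw"]}

```bash
mkdir -p pics; ls; python3 - <<'E'
from rig import state, grab_frame
import cv2,json,numpy as np
print(state())
for n in ("top","side"):
    f=grab_frame(n); cv2.imwrite(f"pics/{n}0.png",f["pixels"][:,:,::-1])
    np.savez(f"pics/{n}0.npz",**f)
    print(n,f["fx"],f["fy"],f["cx"],f["cy"],np.round(f["R"],3).tolist(),f["t"])
E
```

```text
pics
{'time_s': 0.0, 'qpos': array([-1.31261752e+00,  4.80804416e-01,  1.59688288e+00, -1.36469055e-05,
        1.06509168e+00, -4.66060958e-02]), 'qd': array([-3.06608603e-03,  9.02734936e-04,  3.82194516e-04,  1.67272409e-03,
        7.97542218e-05,  1.22720215e-03]), 'joint_efforts': array([ 4.32881861e-03, -9.50639606e+01, -4.30166280e+01,  1.19570182e-04,
        1.22836765e-02,  7.47689978e-05]), 'ee_pos': array([ 194.96333754, -619.63784176,  230.68682502]), 'ee_rot': array([-3.10401752e+00, -4.76735475e-01,  2.15323809e-04]), 'ft_force': array([-0.80815197, -0.125229  ,  0.16673027]), 'torque': array([ 0.01460989, -0.00602503, -0.06687724]), 'gripper_width': 1.0025135228061712}
top 485.92310993284764 485.92310993284764 279.8851273440572 210.1062479053756 [[-0.018, -0.999, -0.042], [-0.994, 0.023, -0.106], [0.107, 0.04, -0.993]] [ 27.83837989 587.23762364 981.79503121]
side 437.7978345363532 437.7978345363532 276.8525677350108 207.68452361463278 [[0.995, -0.098, -0.007], [-0.066, -0.612, -0.788], [0.073, 0.785, -0.616]] [-551.40777617   84.58621309  919.50184061]
```

View pics/top0.png

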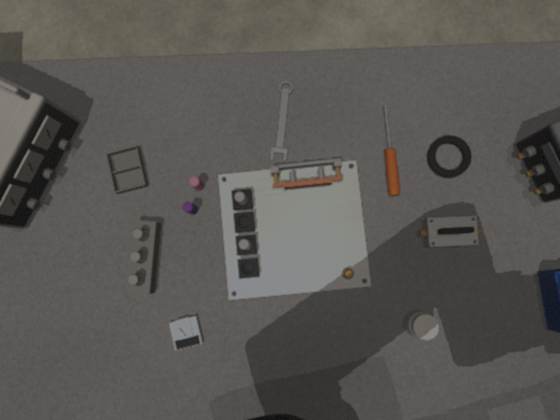

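View pics/side0.png

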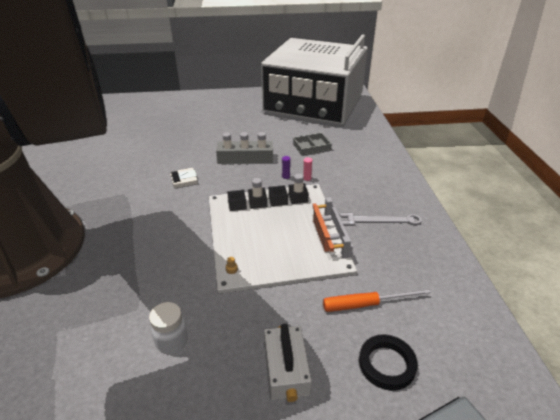

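```bash
cat > h.py <<'E'
import numpy as np,cv2
def load(n):
    return dict(np.load(f"pics/{n}.npz"))
def ray(f,uv,z):
    d=f["R"].T@np.array([(uv[0]-f["cx"])/f["fx"],(uv[1]-f["cy"])/f["fy"],1.])
    c=-f["R"].T@f["t"]; return c+d*(z-c[2])/d[2]
def tri(f1,a,f2,b):
    A=[];B=[]
    for f,uv in((f1,a),(f2,b)):
        d=f["R"].T@np.array([(uv[0]-f["cx"])/f["fx"],(uv[1]-f["cy"])/f["fy"],1.]);d/=np.linalg.norm(d)
        P=np.eye(3)-np.outer(d,d);A.append(P);B.append(P@(-f["R"].T@f["t"]))
    return np.linalg.solve(sum(A),sum(B))
def proj(f,X):
    c=f["R"]@np.asarray(X,float)+f["t"];return np.array([f["fx"]*c[0]/c[2]+f["cx"],f["fy"]*c[1]/c[2]+f["cy"]])
def crop(f,x0,y0,x1,y1,s,name):
    im=f["pixels"][y0:y1,x0:x1,::-1]
    cv2.imwrite(f"pics/{name}.png",cv2.resize(cv2.convertScaleAbs(im,alpha=1.4),None,fx=s,fy=s,interpolation=cv2.INTER_CUBIC))
E
python3 - <<'E'
from h import *
f=load("top0")
crop(f,105,150,265,310,3.7,"c1")
crop(f,210,150,380,305,3.8,"c2")
crop(f,410,200,500,265,6,"c3")
g=load("side0")
crop(g,200,120,360,290,3.5,"c4")
crop(g,250,310,320,405,6,"c5")
E
```

```text
(no output)
```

View pics/c1.png

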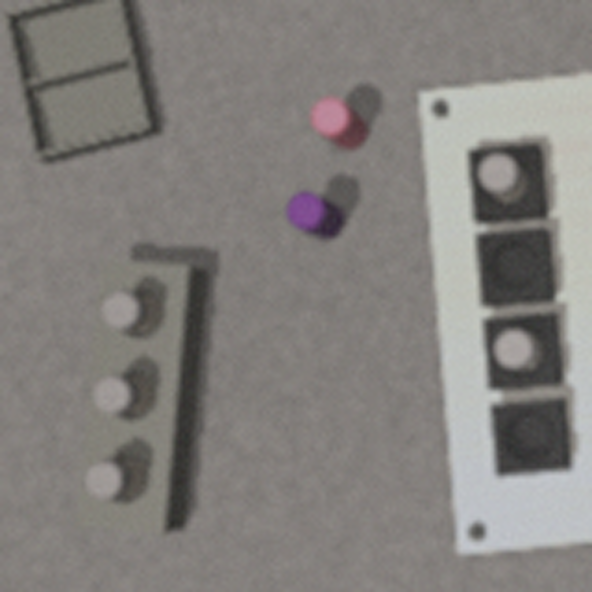

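View pics/c2.png

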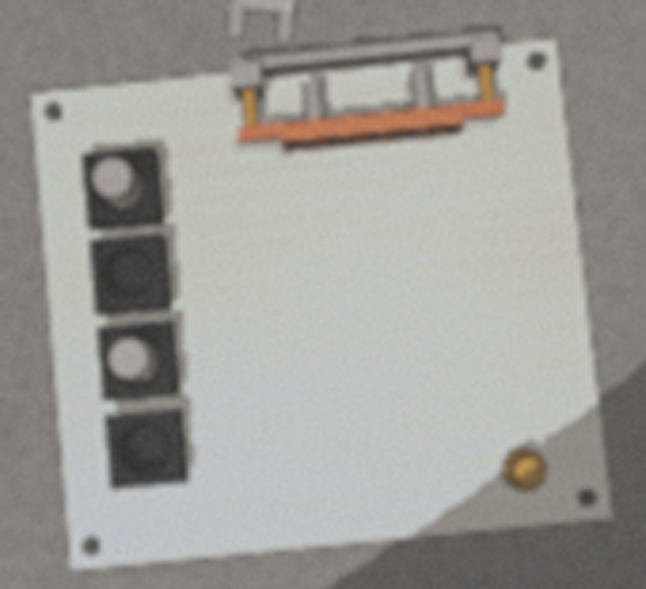

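View pics/c3.png

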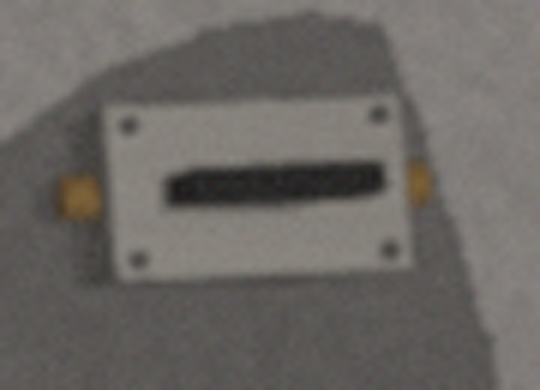

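View pics/c4.png

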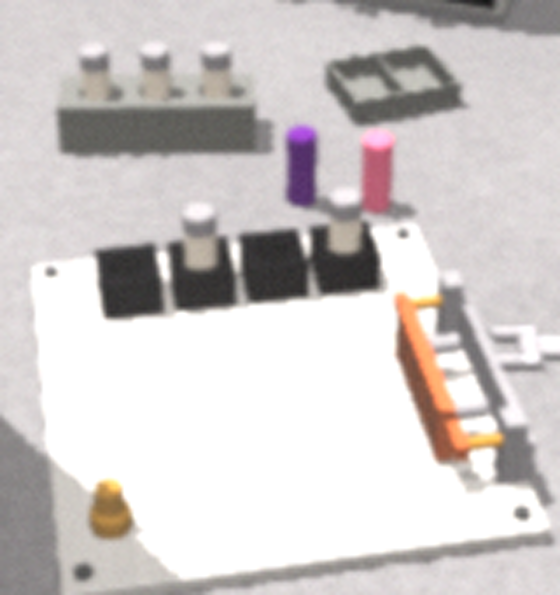

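View pics/c5.png

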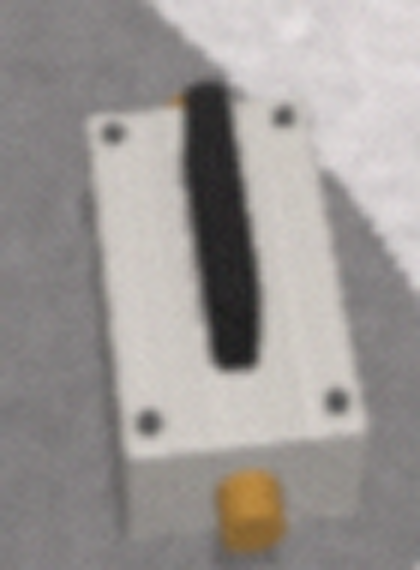

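The pictures show the fuses in sockets 1 and 3 counting from the bar (top crop rows 180 and 358). Sockets 2 and 4 are empty, the three spares stand in the rack, and the module is at top (453,231). Next I measure them.

```bash
python3 - <<'E'
from h import *
f=load("top0");g=load("side0")
np.set_printoptions(precision=1,suppress=True)
def quad(f,mask,roi,z,name,sub=True):
    m=np.zeros_like(mask);x0,y0,x1,y1=roi;m[y0:y1,x0:x1]=mask[y0:y1,x0:x1]
    m=cv2.morphologyEx(m,cv2.MORPH_CLOSE,np.ones((3,3)))
    c=max(cv2.findContours(m,cv2.RETR_EXTERNAL,cv2.CHAIN_APPROX_NONE)[0],key=cv2.contourArea)
    P=np.array([ray(f,p,z)[:2] for p in c[:,0,:]],np.float32)
    r=cv2.minAreaRect(P); print(name,cv2.contourArea(c),r)
    return P,r
im=f["pixels"].astype(int);mx=im.max(2);mn=im.min(2)
dark=((mx<62)).astype(np.uint8)
# deck corners via screws & hole centres: dark spots
def spot(f,u,v,w=5,inv=True):
    p=f["pixels"].mean(2)[v-w:v+w+1,u-w:u+w+1]
    p=np.clip(np.median(p)*0.8-p,0,None) if inv else np.clip(p-np.median(p)*1.2,0,None)
    yy,xx=np.mgrid[v-w:v+w+1,u-w:u+w+1]
    return np.array([(p*xx).sum(),(p*yy).sum()])/p.sum()
S=[spot(f,*q) for q in((224,179),(351,166),(364,281),(234,293))]
W=np.array([ray(f,s,12)[:2] for s in S]);print("deckscrews top",W,W.mean(0),np.linalg.norm(W-np.roll(W,1,0),axis=1))
S2=[spot(g,*q) for q in((214,197),(315,186),(349,266),(223,283))]
W2=np.array([ray(g,s,12)[:2] for s in S2]);print("side",W2,W2.mean(0))
print([np.degrees(np.arctan2(*(w[::-1]))) for w in (W[0]-W[3],W[1]-W[2])])
# module screws z=40
S=[spot(f,*q,w=3) for q in((431,221),(473,219),(475,241),(433,243))]
M=np.array([ray(f,s,40)[:2] for s in S]);print("mod top",M,M.mean(0))
S=[spot(g,*q,w=3) for q in((269,332),(297,329),(306,377),(275,380))]
M=np.array([ray(g,s,40)[:2] for s in S]);print("mod side",M,M.mean(0))
# sockets
for i,(x,y) in enumerate(((243,199),(245,222),(247,245),(249,268))):
    quad(f,dark,(x-13,y-11,x+13,y+12),40,f"sock{i}")
cv2.imwrite("pics/dark.png",dark*255)
E
```

```text
deckscrews top [[ 660.1  136.6]
 [ 682.  -136.6]
 [ 438.7 -155.8]
 [ 416.8  117. ]] [549.4  -9.7] [244.  274.  244.1 273.7]
side [[ 416.6  118. ]
 [ 660.8  152.5]
 [ 683.9 -135.3]
 [ 437.8 -155.6]] [549.8  -5.1]
[np.float64(4.602017825862958), np.float64(4.523835667235947)]
mod top [[ 558.5 -292.2]
 [ 560.7 -375.8]
 [ 514.5 -376.9]
 [ 513.  -293. ]] [ 536.7 -334.5]
mod side [[ 511.8 -293.6]
 [ 558.  -292.9]
 [ 559.7 -376.7]
 [ 513.5 -377.6]] [ 535.7 -335.2]
sock0 341.5 ((611.5720825195312, 93.73400115966797), (41.999610900878906, 39.737548828125), 4.723042011260986)
sock1 329.5 ((564.1007690429688, 89.69253540039062), (40.08009719848633, 39.802181243896484), 3.989417552947998)
sock2 322.5 ((517.1334838867188, 86.12594604492188), (38.62925338745117, 39.43775177001953), 5.214881420135498)
sock3 309.5 ((470.2405090332031, 82.185546875), (36.5169677734375, 39.41433334350586), 4.161642074584961)
```

```bash
cat >> h.py <<'E'
def disc(f,u,v,w=8,thr=None):
    g=f["pixels"].astype(np.float32).mean(2)
    s=8
    p=g[v-w:v+w+1,u-w:u+w+1]
    P=cv2.resize(p,None,fx=s,fy=s,interpolation=cv2.INTER_CUBIC)
    if thr is None: thr=(np.percentile(p,97)+np.median(p))/2
    m=(P>thr).astype(np.uint8)
    c=max(cv2.findContours(m,cv2.RETR_EXTERNAL,cv2.CHAIN_APPROX_NONE)[0],key=cv2.contourArea)
    (x,y),(a,b),t=cv2.fitEllipse(c)
    return np.array([u-w+(x+.5)/s-.5,v-w+(y+.5)/s-.5]),(a/s,b/s,t)
E
python3 - <<'E'
from h import *
np.set_printoptions(precision=1,suppress=True)
f=load("top0");g=load("side0")
for n,(u,v) in dict(s1=(240,198),s3=(244,244),r1=(138,234),r2=(135,257),r3=(133,280)).items():
    try:
        c,e=disc(f,u,v,7); print(n,c,np.round(e,1),ray(f,c,76)[:2], "expected diam px",22*f["fx"]/(980-76))
    except Exception as ex: print(n,ex)
print(g["pixels"].mean(2)[125:160,222:232].astype(int))
E
python3 - <<'E'
from h import *
g=load("side0");f=load("top0")
crop(g,210,125,310,215,6,"d1")
crop(f,115,215,170,300,7,"d2")
crop(f,225,180,265,285,5.6,"d3")
E
```

```text
s1 [239.1 196.3] [ 9.5  9.6 51.2] [612.7  95.5] expected diam px 11.825562409870185
s3 [243.4 243.9] [ 9.6  9.7 47.8] [517.2  87.8] expected diam px 11.825562409870185
r1 [136.7 233.4] [ 8.5  8.8 37.5] [542.5 302.8] expected diam px 11.825562409870185
r2 [134.4 256.3] [ 8.5  8.8 46.5] [496.7 306.9] expected diam px 11.825562409870185
r3 [132.2 279.3] [ 8.5  8.7 31.6] [451.1 310.7] expected diam px 11.825562409870185
[[154 152 154 149 149 152 149 151 152 155]
 [154 153 154 153 154 150 150 150 150 153]
 [155 155 155 155 154 154 150 151 152 150]
 [152 155 155 156 156 155 154 150 150 151]
 [152 153 155 155 155 153 153 154 154 153]
 [149 152 153 155 156 154 155 155 155 155]
 [154 155 154 158 158 158 157 155 158 155]
 [152 157 162 166 166 169 164 159 155 157]
 [155 164 169 173 174 174 174 164 152 155]
 [157 165 175 178 178 175 170 159 146 146]
 [149 155 161 163 164 160 145 130 122 139]
 [139 129 124 129 130 124 109  97 105 131]
 [135 109  98  94  97  97  89  82  97 127]
 [135 106  88  85  87  84  85  80  91 128]
 [139 113  95  89  88  87  85  85  97 129]
 [142 127 110 101 100 100 104 101 109 131]
 [142 133 122 115 116 115 115 112 118 131]
 [141 133 126 121 123 122 121 116 116 126]
 [137 132 127 124 124 127 122 117 116 119]
 [135 130 127 123 126 123 122 117 113 110]
 [125 121 121 124 125 127 125 119 110 100]
 [119 109 115 125 125 125 123 120 108  96]
 [125 117 119 127 127 126 125 121 108  92]
 [132 128 132 130 127 127 130 122 109 101]
 [134 133 134 133 132 133 131 128 124 121]
 [120 118 120 120 119 120 120 118 114 116]
 [ 89  86  88  90  89  88  87  87  88  85]
 [ 71  71  70  71  73  72  72  70  71  70]
 [ 67  70  67  67  66  66  67  65  66  68]
 [ 67  66  70  68  66  69  69  66  68  68]
 [ 67  67  67  66  68  68  68  70  67  67]
 [ 70  66  69  69  67  68  69  69  69  66]
 [ 70  68  70  69  70  66  67  68  68  70]
 [ 70  68  68  70  68  67  69  67  69  68]
 [ 67  70  67  66  68  64  69  70  66  69]]
```

View pics/d1.png

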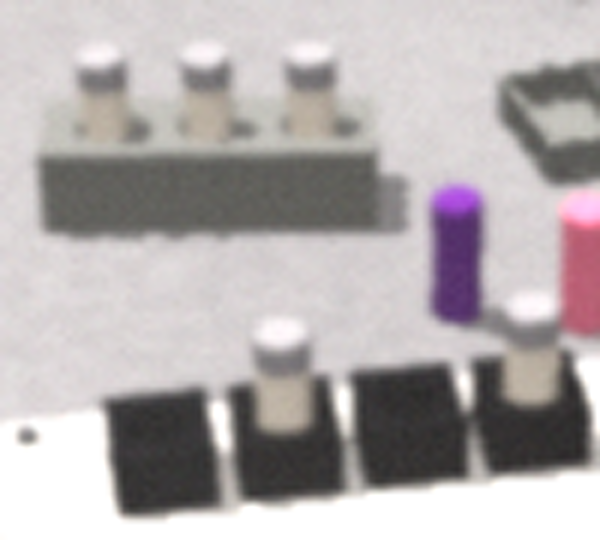

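View pics/d2.png

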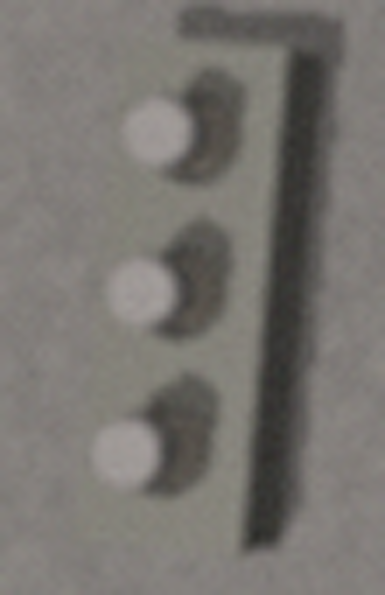

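View pics/d3.png

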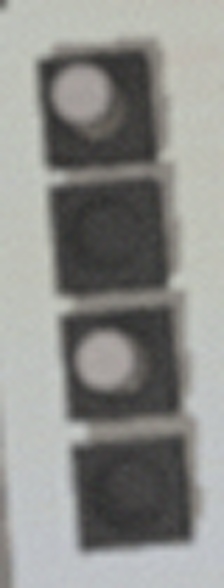

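```bash
cat > k.py <<'E'
import numpy as np,sys
from scipy.spatial.transform import Rotation as Ro
from rig import state
def show(x=None,y=None,z=None,yaw=None):
    s=state();R=Ro.from_rotvec(s["ee_rot"]).as_matrix();p=s["ee_pos"]
    psi=np.degrees(np.arctan2(R[1,0],R[0,0]))
    print("t",round(s["time_s"],2),"p",np.round(p,1),"yaw",round(psi,2),"tilt",np.round(R[:2,2],4),"F",np.round(s["ft_force"],2),"T",np.round(s["torque"],2),"w",round(s["gripper_width"],3),"q",np.round(s["qpos"],2))
    if x is not None:
        d=R.T@(np.array([x,y,p[2] if z is None else z])-p); print("d tool mm",np.round(d,1))
    if yaw is not None: print("twist",round(-np.radians(yaw-psi),4))
if __name__=="__main__":
    show(*[float(a) for a in sys.argv[1:]])
E
python3 - <<'E'
from h import *
np.set_printoptions(precision=1,suppress=True)
f=load("top0");g=load("side0")
for n,uv in dict(r3=(226.7,134.3),r2=(244.3,134.2),r1=(261.8,133.8),s3=(257,181),s1=(298.5,176.5)).items(): print(n,ray(g,uv,76))
print("adapter",ray(f,(348,272),42),"pink",ray(f,(196,183),58),"purple",ray(f,(189,208),58),"tray",ray(f,(128,170),22),"meter",ray(f,(186,333),15))
E
python3 k.py 520 -100 231 -4.9
```

```text
r3 [452.9 305.1  76. ]
r2 [498.7 300.5  76. ]
r1 [544.3 297.6  76. ]
s3 [518.3  81.5  76. ]
s1 [612.5  89.2  76. ]
adapter [ 457.4 -120.3   42. ] pink [644.9 186.6  58. ] purple [593.4 201.   58. ] tray [683.1 342.   22. ] meter [336.7 216.8  15. ]
t 0.1 p [ 195.  -619.7  230.7] yaw 17.46 tilt [-0.0003  0.0011] F [ 0.13 -0.92  0.42] T [-0.07 -0.02  0.05] w 0.998 q [-1.31  0.48  1.6  -0.    1.07 -0.05]
d tool mm [ 4.660e+02 -3.982e+02  2.000e-01]
twist 0.3903
```

apply_moves([
  [0,0,0],
  [0,0,0],
  [0,0,0],
], twist=[0.13,0.13,0.13], jaw=[-1,-1,-1])

```text
time_s: 0.48
ee_pos: [195.0, -619.8, 230.9]
ee_rot: [-3.138, 0.141, 0.0]
ft_force: [-0.0, 0.8, 0.5]
gripper_width: 1.0
```

```bash
python3 k.py 520 -100 200 -4.9; python3 k.py 542.5 302.8 130
```

```text
t 0.47 p [ 195.  -619.8  230.9] yaw -5.13 tilt [-0.0002  0.0007] F [-0.02  0.81  0.45] T [ 0.01 -0.01  0.01] w 1.0 q [-1.31  0.48  1.6  -0.    1.07  0.35]
d tool mm [ 277.2 -546.8   31.2]
twist -0.004
t 0.47 p [ 195.  -619.8  230.9] yaw -5.13 tilt [-0.0002  0.0007] F [-0.02  0.81  0.45] T [ 0.01 -0.01  0.01] w 1.0 q [-1.31  0.48  1.6  -0.    1.07  0.35]
d tool mm [ 263.7 -949.9  101.5]
```

```bash
python3 - <<'E'
from h import *
np.set_printoptions(precision=1,suppress=True)
f=load("top0");g=load("side0")
for n,p in dict(r3=(451.1,310.7,76),r1=(542.5,302.8,76),s3=(517.2,87.8,76),s1=(612.7,95.5,76)).items():
    print(n,proj(g,p),proj(g,np.array(p)+[0,10,0]),proj(g,np.array(p)-[0,10,0]))
    u,v=proj(g,p).round().astype(int); print(g["pixels"].mean(2)[v-8:v+9,u-7:u+8].astype(int))
E
```

```text
r3 [226.  133.3] [226.  131.5] [226.  135.1]
[[150 150 151 154 152 154 149 149 152 149 151 152 155 152 154]
 [150 150 152 154 153 154 153 154 150 150 150 150 153 152 153]
 [152 151 152 155 155 155 155 154 154 150 151 152 150 153 156]
 [152 153 151 152 155 155 156 156 155 154 150 150 151 151 153]
 [148 149 150 152 153 155 155 155 153 153 154 154 153 153 153]
 [150 149 150 149 152 153 155 156 154 155 155 155 155 155 153]
 [152 152 151 154 155 154 158 158 158 157 155 158 155 153 151]
 [151 150 153 152 157 162 166 166 169 164 159 155 157 155 152]
 [153 151 152 155 164 169 173 174 174 174 164 152 155 153 150]
 [155 153 152 157 165 175 178 178 175 170 159 146 146 151 153]
 [156 153 152 149 155 161 163 164 160 145 130 122 139 151 155]
 [157 155 151 139 129 124 129 130 124 109  97 105 131 148 152]
 [156 156 152 135 109  98  94  97  97  89  82  97 127 149 153]
 [154 155 149 135 106  88  85  87  84  85  80  91 128 146 154]
 [155 153 152 139 113  95  89  88  87  85  85  97 129 148 152]
 [151 153 150 142 127 110 101 100 100 104 101 109 131 148 154]
 [148 148 145 142 133 122 115 116 115 115 112 1
[... 2667 characters left out ...]
2  94]
 [140 144 151 151 154 159 162 162 163 162 159 152 124 102  95]
 [134 147 150 152 162 171 172 175 174 175 169 154 127 104  95]
 [132 139 145 159 169 178 180 180 180 179 176 159 132 105  96]
 [111 115 125 147 167 175 179 177 178 180 174 154 124  99  93]
 [ 97  99 101 124 152 166 171 171 172 165 158 136 109  94  92]
 [ 96  93  93 102 121 137 144 143 135 130 123 109  96  94  93]
 [ 99  93  92  91  96 106 107 107 100  95  93  88  92  98  96]
 [117 107 100  91  88  89  89  88  86  85  84  88 104 114 111]
 [139 133 123 107  92  88  86  87  85  83  84  93 121 135 135]
 [145 146 139 121 107  96  90  89  89  90  93 101 120 131 142]
 [138 137 134 126 117 110 104 104 104 108 109 106  96  97 122]]
```

apply_moves([
  [0.03,-0.05,0],
  [0.03,-0.05,0],
  [0.03,-0.05,0],
  [0.03,-0.05,0],
  [0.03,-0.05,0],
  [0.03,-0.05,0],
  [0.03,-0.05,0],
  [0.03,-0.05,0],
  [0.03,-0.05,0],
  [0,-0.06,0.01],
], twist=[0,0,0,0,0,0,0,0,0,0], jaw=[-1,-1,-1,-1,-1,-1,-1,-1,-1,-1])

```text
time_s: 1.72
ee_pos: [509.8, -133.6, 221.5]
ee_rot: [3.138, -0.134, 0.004]
ft_force: [0.7, -0.1, -0.1]
gripper_width: 1.002
```

```bash
python3 k.py 542.5 302.8 130 -4.9
```

```text
t 1.73 p [ 509.8 -133.6  221.5] yaw -4.88 tilt [ 0.0022 -0.0006] F [ 0.74 -0.09 -0.08] T [-0.04 -0.   -0.01] w 1.002 q [-0.31  0.32  1.89  0.    0.93  1.34]
d tool mm [  -4.8 -437.6   91.3]
twist 0.0004
```

apply_moves([
  [0,-0.055,0],
  [0,-0.055,0.01],
  [0,-0.055,0.01],
  [0,-0.055,0.01],
  [0,-0.055,0.01],
  [0,-0.055,0.01],
  [-0.005,-0.055,0.01],
  [0,-0.053,0.01],
  [0,0,0],
  [0,0,0],
], twist=[0,0,0,0,0,0,0,0,0,0], jaw=[-1,-1,-1,-1,-1,-1,-1,-1,-1,-1])

```text
time_s: 2.98
ee_pos: [539.3, 301.8, 150.9]
ee_rot: [3.138, -0.133, -0.001]
ft_force: [-0.0, -0.8, 0.1]
gripper_width: 1.0
```

```bash
python3 k.py 542.5 302.8 46 -4.9
```

```text
t 2.98 p [539.3 301.8 150.9] yaw -4.84 tilt [-0.0009 -0.0006] F [-0.04 -0.78  0.08] T [ 0.   -0.02 -0.06] w 1.0 q [ 0.46  0.52  1.75 -0.    0.87  2.12]
d tool mm [  3.2  -1.4 104.9]
twist 0.0011
```

apply_moves([
  [0.003,-0.001,0.035],
  [0,0,0.035],
  [0,0,0.025],
  [0,0,0.01],
  [0,0,0],
  [0,0,0],
  [0,0,0],
  [0,0,0],
], twist=[0,0,0,0,0,0,0,0], jaw=[-1,-1,-1,-1,-1,1,1,1])

```text
time_s: 3.98
ee_pos: [543.2, 302.9, 46.9]
ee_rot: [-3.138, 0.134, -0.001]
ft_force: [0.2, 0.3, -0.1]
gripper_width: 0.379
```

```bash
python3 k.py 542.5 302.8 46 -4.9
```

```text
t 3.98 p [543.2 302.9  46.9] yaw -4.88 tilt [0.0008 0.0004] F [ 0.16  0.33 -0.06] T [-0.02 -0.01 -0.05] w 0.379 q [0.46 0.67 1.8  0.   0.67 2.12]
d tool mm [-0.6  0.2  0.9]
twist 0.0004
```

apply_moves([
  [0,0,0],
  [0,0,0],
  [0,0,0],
], twist=[0,0,0], jaw=[1,1,1])

```text
time_s: 4.35
ee_pos: [543.1, 303.0, 46.9]
ee_rot: [-3.138, 0.134, -0.001]
ft_force: [-1.6, 0.6, 6.8]
gripper_width: 0.233
```

```bash
python3 k.py 542.5 302.8 46 -4.9
```

```text
t 4.35 p [543.1 303.   46.9] yaw -4.87 tilt [0.0007 0.0004] F [-1.6   0.59  6.79] T [0.07 0.17 0.  ] w 0.233 q [0.46 0.67 1.8  0.   0.67 2.12]
d tool mm [-0.6  0.3  0.9]
twist 0.0005
```

apply_moves([
  [0,0,0],
  [0,0,-0.01],
  [0,0,-0.025],
  [0,0,-0.03],
  [0,0,-0.015],
  [0,0,0],
], twist=[0,0,0,0,0,0], jaw=[1,1,1,1,1,1])

```text
time_s: 5.1
ee_pos: [543.4, 303.0, 127.3]
ee_rot: [-3.138, 0.134, -0.003]
ft_force: [0.6, 0.2, -0.6]
gripper_width: 0.236
```

```bash
python3 k.py 469.7 84.1 125 4.6;  python3 k.py 565.2 91.7 125 4.6
cat > snap.py <<'E'
from rig import grab_frame
import sys,numpy as np
from h import *
n=sys.argv[1];tag=sys.argv[2];f=grab_frame(n);np.savez(f"pics/{tag}.npz",**f)
a=[int(v) for v in sys.argv[3:7]];crop(f,*a,float(sys.argv[7]),tag)
E
python3 snap.py side l1 180 60 360 220 4
```

```text
t 5.1 p [543.4 303.  127.3] yaw -4.88 tilt [0.0018 0.0009] F [ 0.64  0.15 -0.65] T [ 0.02 -0.04 -0.01] w 0.236 q [ 0.46  0.56  1.76 -0.    0.82  2.12]
d tool mm [-54.8 224.4   2. ]
twist -0.1655
t 5.1 p [543.4 303.  127.3] yaw -4.88 tilt [0.0018 0.0009] F [ 0.64  0.15 -0.65] T [ 0.02 -0.04 -0.01] w 0.236 q [ 0.46  0.56  1.76 -0.    0.82  2.12]
d tool mm [ 39.7 208.7   2.2]
twist -0.1655
```

View pics/l1.png

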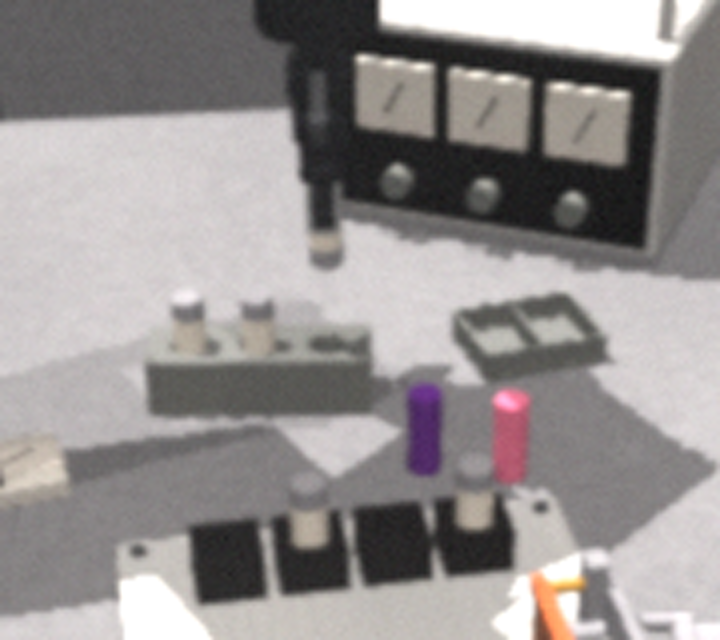

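apply_moves([
  [0,0,0],
  [0.02,0.05,0],
  [0.02,0.05,0],
  [0,0.05,0],
  [0,0.05,0],
  [0,0,0],
  [0,0,0],
], twist=[-0.0825,-0.0825,0,0,0,0,0], jaw=[1,1,1,1,1,1,1])

```text
time_s: 6.02
ee_pos: [594.1, 104.8, 125.4]
ee_rot: [-3.139, -0.124, 0.002]
ft_force: [0.2, -0.1, -0.6]
gripper_width: 0.232
```

```bash
python3 k.py 565.9 91.8 70 4.6
```

```text
t 6.03 p [594.1 104.8 125.4] yaw 4.52 tilt [-0.0014  0.    ] F [ 0.21 -0.1  -0.58] T [ 0.04  0.   -0.03] w 0.232 q [0.12 0.54 1.8  0.   0.8  1.62]
d tool mm [-29.1  10.7  55.4]
twist -0.0013
```

apply_moves([
  [-0.0291,0.0107,0],
  [0,0,0],
  [0,0,0],
], twist=[-0.0013,0,0], jaw=[1,1,1])

```text
time_s: 6.4
ee_pos: [566.9, 92.8, 126.2]
ee_rot: [-3.139, -0.129, -0.001]
ft_force: [0.0, -0.1, 0.3]
gripper_width: 0.23
```

```bash
python3 k.py 565.9 91.8 72 4.6; python3 snap.py side l2 200 80 330 220 4;python3 snap.py top l3 200 150 330 300 4
```

```text
t 6.4 p [566.9  92.8 126.2] yaw 4.71 tilt [0.0004 0.0002] F [ 0.01 -0.08  0.35] T [ 0.01 -0.02  0.  ] w 0.23 q [0.11 0.5  1.87 0.   0.77 1.6 ]
d tool mm [-1.1  0.9 54.2]
twist 0.0019
```

View pics/l2.png

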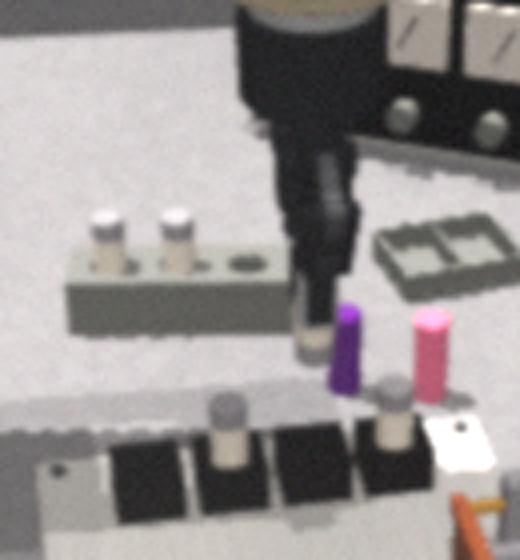

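apply_moves([
  [-0.0011,0.0009,0.03],
  [0,0,0.02],
  [0,0,0],
  [0,0,0],
], twist=[0.002,0,0,0], jaw=[1,1,1,1])

```text
time_s: 7.0
ee_pos: [566.1, 91.0, 76.9]
ee_rot: [-3.139, -0.125, -0.001]
ft_force: [-0.1, -0.8, -0.6]
gripper_width: 0.235
```

```bash
python3 k.py 565.9 91.8 47 4.6
```

```text
t 7.0 p [566.1  91.   76.9] yaw 4.55 tilt [0.0007 0.0001] F [-0.13 -0.84 -0.62] T [-0.03  0.02 -0.03] w 0.235 q [0.11 0.57 1.9  0.   0.66 1.6 ]
d tool mm [-0.2 -0.8 29.9]
twist -0.0009
```

apply_moves([
  [0,-0.0004,0.008],
  [0,0,0.005],
  [0,0,0],
], twist=[0,0,0], jaw=[1,1,1])

```text
time_s: 7.38
ee_pos: [565.2, 91.1, 63.0]
ee_rot: [3.139, 0.124, -0.001]
ft_force: [-0.4, 0.1, 0.1]
gripper_width: 0.239
```

```bash
python3 k.py 565.9 91.8 47 4.6
```

```text
t 7.38 p [565.2  91.1  63. ] yaw 4.53 tilt [-0.0006 -0.0001] F [-0.39  0.1   0.07] T [-0.    0.05 -0.02] w 0.239 q [ 0.11  0.59  1.91 -0.    0.64  1.6 ]
d tool mm [ 0.8 -0.6 16. ]
twist -0.0012
```

apply_moves([
  [0,0,0.005],
  [0,0,0.005],
  [0,0,0.003],
  [0,0,0.002],
  [0,0,0],
], twist=[0,0,0,0,0], jaw=[1,1,1,1,1])

```text
time_s: 8.0
ee_pos: [565.3, 91.2, 48.1]
ee_rot: [3.139, 0.124, -0.0]
ft_force: [0.5, 0.5, -0.7]
gripper_width: 0.231
```

```bash
python3 k.py 565.9 91.8 47 4.6
```

```text
t 8.0 p [565.3  91.2  48.1] yaw 4.53 tilt [-0.0003 -0.    ] F [ 0.52  0.53 -0.75] T [ 0.02 -0.01  0.03] w 0.231 q [0.11 0.62 1.92 0.   0.61 1.6 ]
d tool mm [ 0.6 -0.6  1.1]
twist -0.0012
```

Now lower a hair more to touch the floor, then release.

apply_moves([
  [0,0,0.001],
  [0,0,0],
  [0,0,0],
  [0,0,0],
  [0,0,0],
  [0,0,0],
], twist=[0,0,0,0,0,0], jaw=[1,1,-1,-1,-1,-1])

```text
time_s: 8.75
ee_pos: [565.4, 91.2, 47.3]
ee_rot: [-3.139, -0.124, -0.0]
ft_force: [1.1, -0.3, -0.3]
gripper_width: 0.995
```

```bash
python3 k.py 496.7 306.9 47 -4.9
```

```text
t 8.75 p [565.4  91.2  47.3] yaw 4.53 tilt [0. 0.] F [ 1.1  -0.3  -0.34] T [ 0.01 -0.06  0.01] w 0.995 q [0.11 0.62 1.92 0.   0.6  1.6 ]
d tool mm [ -51.5 -220.5    0.3]
twist 0.1646
```

apply_moves([
  [0,0,-0.03],
  [0,0,-0.04],
  [0,0,-0.02],
  [-0.022,-0.052,0],
  [-0.022,-0.052,0],
  [-0.022,-0.052,0],
  [-0.021,-0.053,0],
  [0,0,0],
  [0,0,0],
], twist=[0,0.0825,0.0825,0,0,0,0,0,0], jaw=[-1,-1,-1,-1,-1,-1,-1,-1,-1])

```text
time_s: 9.88
ee_pos: [496.5, 306.8, 137.2]
ee_rot: [3.138, -0.133, -0.0]
ft_force: [0.2, 0.1, -0.6]
gripper_width: 1.003
```

```bash
python3 k.py 496.7 306.9 47 -4.9; python3 snap.py top l4 200 150 330 300 4; python3 snap.py side l5 180 120 330 220 5
```

```text
t 9.88 p [496.5 306.8 137.2] yaw -4.87 tilt [-0.0002 -0.0003] F [ 0.16  0.14 -0.58] T [-0.    0.05  0.08] w 1.003 q [ 0.5   0.5   1.84 -0.    0.8   2.16]
d tool mm [ 0.2 -0.2 90.2]
twist 0.0006
```

View pics/l4.png

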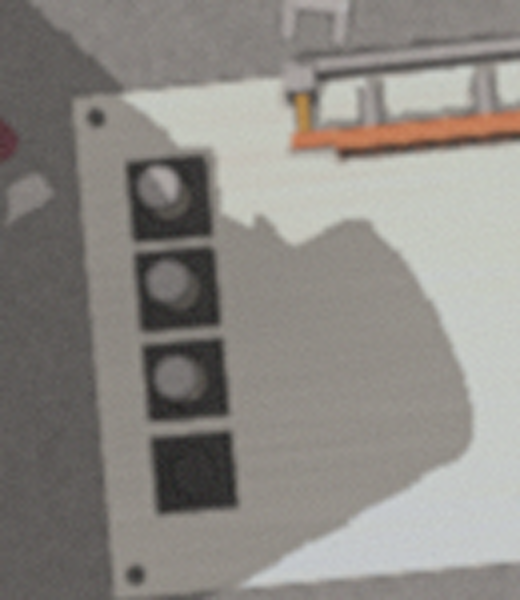

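View pics/l5.png

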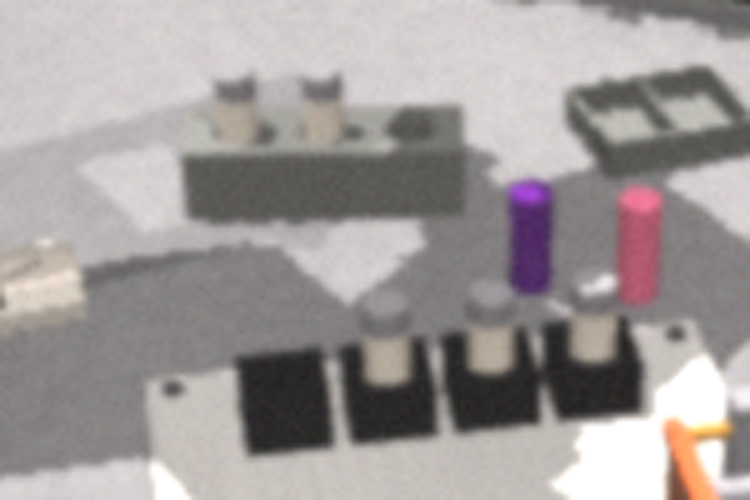

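Socket 2 now holds a fuse at the same height as its neighbours. Next I grip the second spare (middle rack hole).

apply_moves([
  [0,0,0.04],
  [0,0,0.035],
  [0,0,0.015],
  [0,0,0],
  [0,0,0],
  [0,0,0],
  [0,0,0],
  [0,0,0],
  [0,0,0],
  [0,0,0],
], twist=[0,0,0,0,0,0,0,0,0,0], jaw=[-1,-1,-1,1,1,1,1,1,1,1])

```text
time_s: 11.22
ee_pos: [497.3, 307.2, 48.4]
ee_rot: [-3.138, 0.135, -0.002]
ft_force: [-1.0, -1.4, 9.3]
gripper_width: 0.236
```

```bash
python3 k.py 496.7 306.9 47 -4.9
```

```text
t 11.22 p [497.3 307.2  48.4] yaw -4.91 tilt [0.0016 0.0008] F [-1.04 -1.4   9.28] T [-0.17  0.15 -0.02] w 0.236 q [ 0.5   0.63  1.89 -0.    0.62  2.16]
d tool mm [-0.6  0.4  1.4]
twist -0.0002
```

apply_moves([
  [0,0,-0.01],
  [0,0,-0.03],
  [0,0,-0.04],
  [0,0,0],
  [-0.011,0.055,0],
  [-0.011,0.055,0],
  [-0.011,0.055,0],
  [-0.0125,0.0557,0],
  [0,0,0],
  [0,0,0],
], twist=[0,0,-0.0825,-0.083,0,0,0,0,0,0], jaw=[1,1,1,1,1,1,1,1,1,1])

```text
time_s: 12.48
ee_pos: [469.3, 83.3, 128.0]
ee_rot: [-3.139, -0.123, -0.002]
ft_force: [0.3, -0.5, -0.3]
gripper_width: 0.234
```

```bash
python3 k.py 469.7 83.7 77 4.6
```

```text
t 12.47 p [469.3  83.3 128. ] yaw 4.5 tilt [0.0011 0.0002] F [ 0.29 -0.45 -0.3 ] T [0.05 0.02 0.05] w 0.234 q [0.11 0.39 2.09 0.   0.66 1.6 ]
d tool mm [ 0.3 -0.4 51. ]
twist -0.0017
```

apply_moves([
  [0.0002,-0.0003,0.03],
  [0,0,0.02],
  [0,0,0.006],
  [0,0,0.006],
  [0,0,0],
], twist=[0,0,0,0,0], jaw=[1,1,1,1,1])

```text
time_s: 13.1
ee_pos: [469.2, 83.9, 65.5]
ee_rot: [-3.139, -0.126, -0.0]
ft_force: [0.4, -0.0, -0.5]
gripper_width: 0.231
```

```bash
python3 k.py 469.7 83.7 48 4.6
```

```text
t 13.1 p [469.2  83.9  65.5] yaw 4.59 tilt [0.0002 0.    ] F [ 0.38 -0.03 -0.54] T [0.04 0.04 0.04] w 0.231 q [0.11 0.5  2.13 0.   0.51 1.6 ]
d tool mm [ 0.5  0.3 17.5]
twist -0.0001
```

apply_moves([
  [0,0,0.005],
  [0,0,0.005],
  [0,0,0.004],
  [0,0,0.003],
  [0,0,0],
  [0,0,0],
], twist=[0,0,0,0,0,0], jaw=[1,1,1,1,1,1])

```text
time_s: 13.85
ee_pos: [469.1, 83.5, 48.4]
ee_rot: [-3.139, -0.125, -0.0]
ft_force: [-1.4, -0.4, 6.7]
gripper_width: 0.234
```

```bash
python3 k.py 469.7 83.7 48 4.6
```

```text
t 13.85 p [469.1  83.5  48.4] yaw 4.55 tilt [0.0001 0.    ] F [-1.44 -0.45  6.71] T [-0.07  0.28  0.01] w 0.234 q [0.11 0.53 2.14 0.   0.47 1.6 ]
d tool mm [ 0.6 -0.1  0.4]
twist -0.0008
```

apply_moves([
  [0,0,0],
  [0,0,0],
  [0,0,0],
  [0,0,0],
  [0,0,-0.03],
  [0,0,-0.045],
  [0,0,-0.045],
  [0,0,0],
  [0,0,0],
  [0,0,0],
], twist=[0,0,0,0,0,0,-0.168,-0.168,-0.168,-0.168], jaw=[-1,-1,-1,-1,-1,-1,-1,-1,-1,-1])

```text
time_s: 15.1
ee_pos: [469.0, 83.6, 168.5]
ee_rot: [2.919, 1.161, 0.0]
ft_force: [-0.4, -0.1, -0.2]
gripper_width: 1.001
```

apply_moves([
  [0,0,0],
  [0,0,0],
  [0,0,0],
  [0,0,0],
  [0,0,0],
  [0,0,0],
], twist=[-0.168,-0.168,-0.168,-0.168,-0.169,0], jaw=[-1,-1,-1,-1,-1,-1])

```text
time_s: 15.85
ee_pos: [468.9, 83.6, 168.3]
ee_rot: [-2.198, -2.245, 0.0]
ft_force: [0.6, 0.6, 0.2]
gripper_width: 0.997
```

```bash
python3 k.py 536.3 -334.8 150 91.2
```

```text
t 15.85 p [468.9  83.6 168.3] yaw 91.21 tilt [-0.0001 -0.    ] F [0.6  0.58 0.2 ] T [ 0.01 -0.01 -0.04] w 0.997 q [0.11 0.33 2.05 0.   0.77 0.09]
d tool mm [-419.7   58.6   18.2]
twist 0.0001
```

apply_moves([
  [-0.052,0.0075,0],
  [-0.052,0.0075,0],
  [-0.052,0.0075,0],
  [-0.052,0.0075,0],
  [-0.052,0.0075,0],
  [-0.052,0.0075,0],
  [-0.052,0.007,0],
  [-0.055,0.007,0],
  [0,0,0],
  [0,0,0],
], twist=[0,0,0,0,0,0,0,0,0,0], jaw=[-1,-1,-1,-1,-1,-1,-1,-1,-1,-1])

```text
time_s: 17.1
ee_pos: [536.6, -333.7, 167.8]
ee_rot: [-2.2, -2.241, 0.0]
ft_force: [-0.4, 1.0, 0.3]
gripper_width: 1.002
```

```bash
python3 k.py 536.3 -334.8 45 91.2; python3 snap.py top m1 200 150 330 300 4; python3 snap.py side m2 190 120 350 240 4.5
```

```text
t 17.1 p [ 536.6 -333.7  167.8] yaw 91.04 tilt [-0.0009  0.0008] F [-0.43  1.01  0.3 ] T [-0.02 -0.02  0.04] w 1.002 q [-0.6   0.52  1.7   0.    0.92 -0.62]
d tool mm [ -1.2  -0.2 122.8]
twist -0.0027
```

View pics/m1.png

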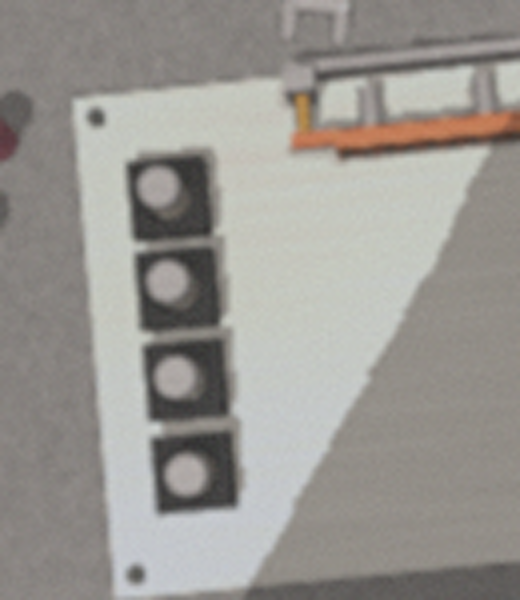

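View pics/m2.png

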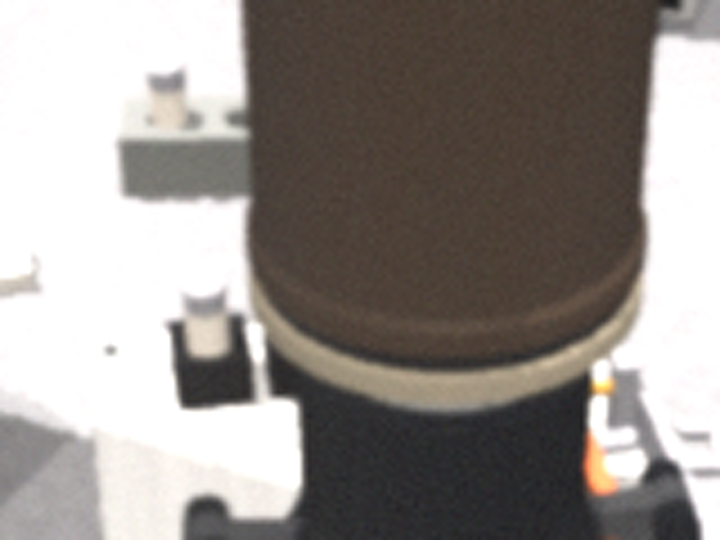

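All four sockets are filled, with the four tops in line in the top view, and one spare is still in the rack. Next, grip the module's plate.

apply_moves([
  [-0.001,0,0.04],
  [0,0,0.04],
  [0,0,0.03],
  [0,0,0.012],
  [0,0,0],
  [0,0,0],
  [0,0,0],
  [0,0,0],
], twist=[-0.001,0,0,0,0,0,0,0], jaw=[-1,-1,-1,-1,-1,1,1,1])

```text
time_s: 18.2
ee_pos: [537.5, -335.3, 47.0]
ee_rot: [2.195, 2.246, 0.0]
ft_force: [-0.1, -0.2, 0.4]
gripper_width: 0.375
```

apply_moves([
  [0,0,0],
  [0,0,0],
  [0,0,0],
  [0,0,0],
  [0,0,0],
], twist=[0,0,0,0,0], jaw=[1,1,1,1,1])

```text
time_s: 18.82
ee_pos: [537.2, -335.2, 46.6]
ee_rot: [2.196, 2.246, 0.0]
ft_force: [-2.2, -0.0, 6.3]
gripper_width: 0.126
```

```bash
python3 k.py 536.3 -334.8 45 91.2
```

```text
t 18.82 p [ 537.2 -335.2   46.6] yaw 91.3 tilt [ 0.0002 -0.0001] F [-2.22 -0.01  6.31] T [0.07 0.15 0.04] w 0.126 q [-0.61  0.68  1.77 -0.    0.69 -0.63]
d tool mm [ 0.4 -0.9  1.6]
twist 0.0018
```

apply_moves([
  [0,0,0],
  [0,0,-0.01],
  [0,0,-0.03],
  [0,0,-0.04],
  [0,0,-0.02],
  [0,0,0],
], twist=[0,0,0,0,-0.058,0], jaw=[1,1,1,1,1,1])

```text
time_s: 19.58
ee_pos: [538.0, -335.6, 148.0]
ee_rot: [2.128, 2.307, 0.001]
ft_force: [0.2, -0.4, -4.3]
gripper_width: 0.127
```

```bash
python3 k.py 592.5 -46.8 146 94.6
```

```text
t 19.57 p [ 538.  -335.6  148. ] yaw 94.62 tilt [ 0.0024 -0.0016] F [ 0.18 -0.36 -4.33] T [ 0.06  0.02 -0.02] w 0.127 q [-0.61  0.55  1.72  0.    0.88 -0.69]
d tool mm [283.4  77.6   1.7]
twist 0.0003
```

apply_moves([
  [0.03,0.01,0],
  [0.045,0.012,0],
  [0.045,0.012,0],
  [0.045,0.012,0],
  [0.045,0.012,0],
  [0.045,0.012,0],
  [0.0285,0.0075,0],
  [0,0,0],
  [0,0,0],
], twist=[0,0,0,0,0,0,0,0,0], jaw=[1,1,1,1,1,1,1,1,1])

```text
time_s: 20.7
ee_pos: [591.0, -46.4, 145.4]
ee_rot: [-2.13, -2.308, 0.001]
ft_force: [-0.6, -0.5, -4.1]
gripper_width: 0.129
```

```bash
python3 k.py 592.5 -46.8 59 94.6; python3 snap.py top m3 210 100 410 250 4; python3 snap.py side m4 200 120 400 270 4
```

```text
t 20.7 p [591.  -46.4 145.4] yaw 94.6 tilt [-0.0014  0.    ] F [-0.62 -0.53 -4.13] T [-0.02 -0.04  0.01] w 0.129 q [-0.13  0.5   1.81 -0.    0.83 -0.21]
d tool mm [-0.5  1.6 86.4]
twist 0.0001
```

View pics/m3.png

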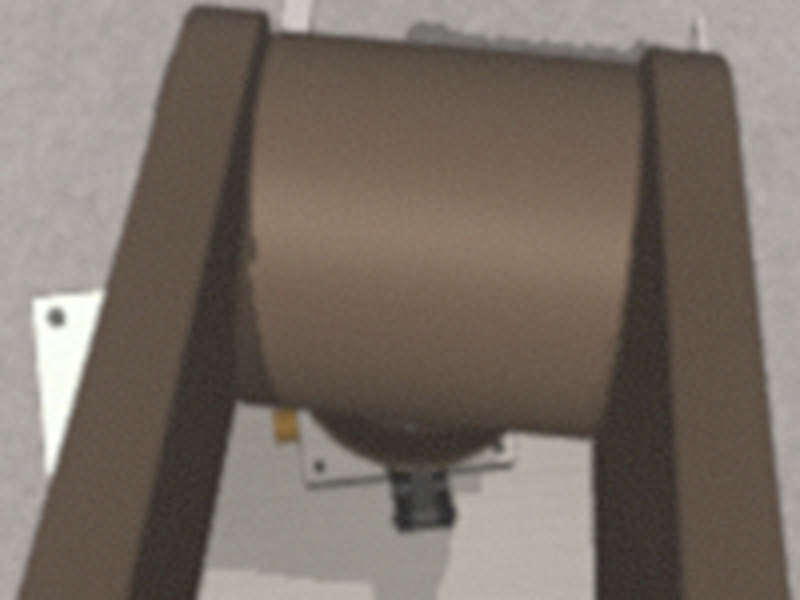

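View pics/m4.png

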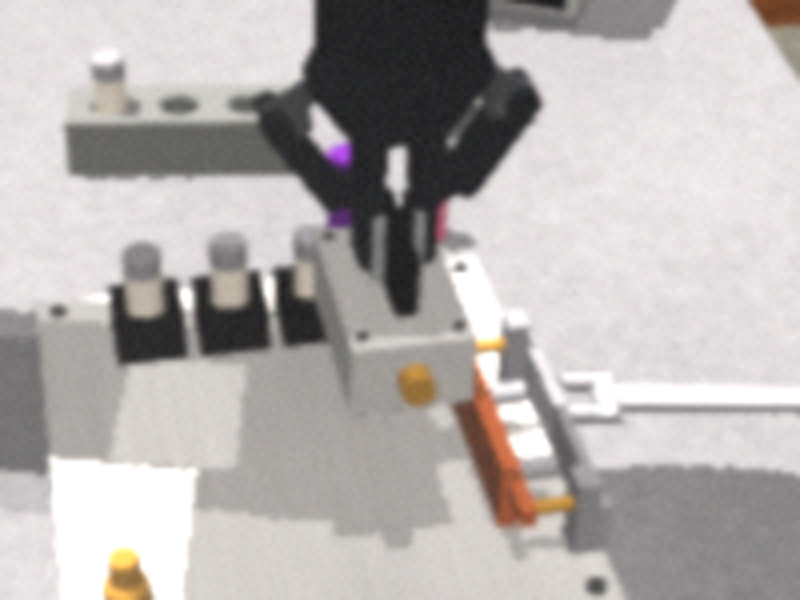

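apply_moves([
  [-0.0003,0.0012,0.03],
  [0,0,0.03],
  [0,0,0.015],
  [0,0,0.008],
  [0,0,0],
  [0,0,0],
], twist=[0,0,0,0,0,0], jaw=[1,1,1,1,1,1])

```text
time_s: 21.55
ee_pos: [593.4, -46.6, 64.1]
ee_rot: [2.129, 2.308, 0.001]
ft_force: [-0.1, -0.4, -4.2]
gripper_width: 0.128
```

```bash
python3 k.py 592.5 -46.8 59 94.6
```

```text
t 21.55 p [593.4 -46.6  64.1] yaw 94.62 tilt [ 0.0013 -0.0001] F [-0.08 -0.4  -4.24] T [-0.04  0.06 -0.03] w 0.128 q [-0.13  0.61  1.86  0.    0.67 -0.21]
d tool mm [-0.2 -0.9  5.1]
twist 0.0004
```

apply_moves([
  [0,0,0.003],
  [0,0,0.001],
  [0,0,0.001],
  [0,0,0],
  [0,0,0],
], twist=[0,0,0,0,0], jaw=[1,1,1,1,1])

```text
time_s: 22.18
ee_pos: [592.8, -46.4, 58.5]
ee_rot: [2.13, 2.309, 0.0]
ft_force: [-2.1, 1.5, 5.2]
gripper_width: 0.123
```

```bash
python3 k.py 592.5 -46.8 59 94.6;  python3 snap.py side m5 200 120 400 270 4; python3 snap.py top m6 210 100 410 250 4
```

```text
t 22.18 p [592.8 -46.4  58.5] yaw 94.63 tilt [ 0.0002 -0.    ] F [-2.08  1.51  5.16] T [ 0.08  0.32 -0.01] w 0.123 q [-0.13  0.62  1.86  0.    0.66 -0.21]
d tool mm [-0.4 -0.4 -0.5]
twist 0.0005
```

View pics/m5.png

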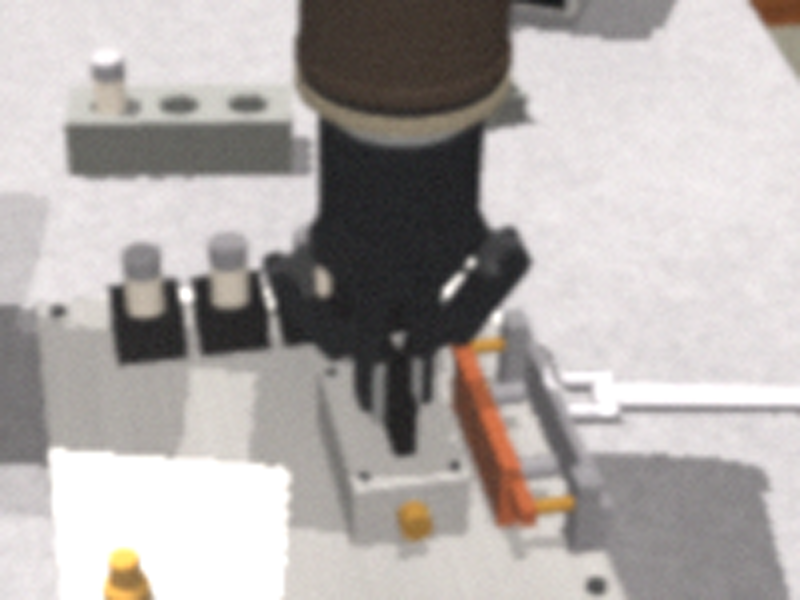

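View pics/m6.png

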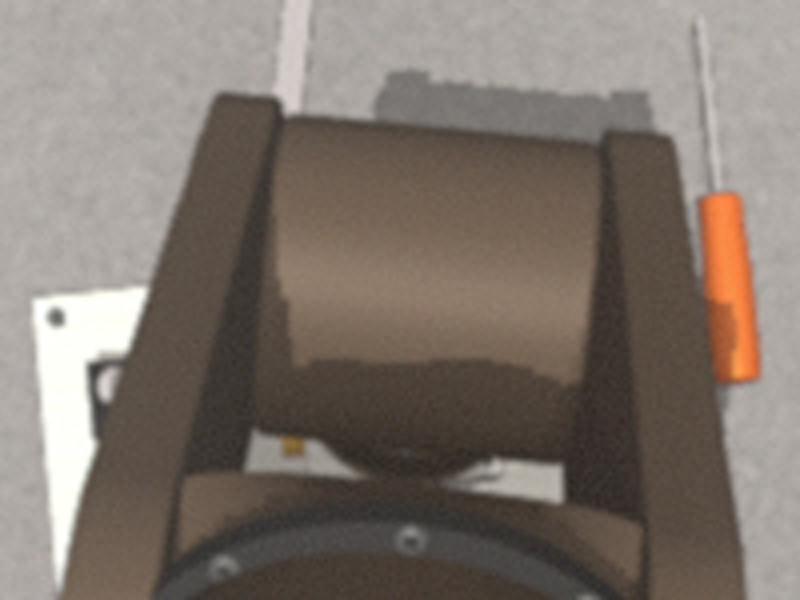

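```bash
python3 - <<'E'
from h import *
f=load("m5");np.set_printoptions(precision=1,suppress=True)
def spot(g,u,v,w=3):
    p=g["pixels"].mean(2)[v-w:v+w+1,u-w:u+w+1];p=np.clip(np.median(p)*0.8-p,0,None)
    yy,xx=np.mgrid[v-w:v+w+1,u-w:u+w+1];return np.array([(p*xx).sum(),(p*yy).sum()])/p.sum()
a,b,c=[ray(f,spot(f,*q),52)[:2] for q in((313,236),(291,239),(282,213))]
print(a,b,c,np.degrees(np.arctan2(*(a-b)[::-1])),np.degrees(np.arctan2(*(c-b)[::-1]))-90,"centre",(a+c)/2)
R=np.array([[.9968,.0797],[-.0797,.9968]])
print("local centre",R@((a+c)/2-[549.4,-9.7]))
E
```

```text
[618.2 -86.1] [572.8 -88.8] [566.   -4.5] 3.3928128325407965 4.605121414028403 centre [592.1 -45.3]
local centre [ 39.7 -38.9]
```

apply_moves([
  [0,0.004,-0.0003],
  [0,0.005,0],
  [0,0.003,0],
  [0,0,0],
  [0,0,0],
], twist=[0,0,0,0,0], jaw=[1,1,1,1,1])

```text
time_s: 22.9
ee_pos: [604.9, -45.5, 58.5]
ee_rot: [2.13, 2.309, 0.0]
ft_force: [0.9, -0.4, -1.8]
gripper_width: 0.132
```

```bash
python3 k.py 620.0 -44.4 59 94.6
```

```text
t 22.9 p [604.9 -45.5  58.5] yaw 94.63 tilt [ 0.0003 -0.    ] F [ 0.89 -0.38 -1.8 ] T [-0.01 -0.28 -0.02] w 0.132 q [-0.12  0.63  1.83  0.    0.67 -0.21]
d tool mm [-0.2 15.1 -0.4]
twist 0.0006
```

apply_moves([
  [0,0.002,0],
  [0,0.002,0],
  [0,0.002,0],
  [0,0.002,0],
  [0,0,0],
  [0,0,0],
], twist=[0,0,0,0,0,0], jaw=[1,1,1,1,1,1])

```text
time_s: 23.65
ee_pos: [612.6, -44.8, 58.6]
ee_rot: [-2.13, -2.309, 0.0]
ft_force: [-4.7, -0.0, 3.3]
gripper_width: 0.128
```

```bash
python3 k.py 620.0 -44.4 59 94.6
```

```text
t 23.65 p [612.6 -44.8  58.6] yaw 94.63 tilt [-0.0001  0.0001] F [-4.7  -0.01  3.29] T [ 0.05  0.53 -0.05] w 0.128 q [-0.12  0.64  1.82  0.    0.68 -0.2 ]
d tool mm [-0.2  7.4 -0.4]
twist 0.0004
```

apply_moves([
  [0,0.002,0],
  [0,0.002,0],
  [0,0.002,0],
  [0,0.001,0],
  [0,0,0],
  [0,0,0],
], twist=[0,0,0,0,0,0], jaw=[1,1,1,1,1,1])

```text
time_s: 24.4
ee_pos: [618.7, -44.3, 58.6]
ee_rot: [-2.129, -2.308, 0.002]
ft_force: [-8.6, -1.0, 8.6]
gripper_width: 0.128
```

```bash
python3 k.py 620.0 -44.4 59 94.6;  python3 snap.py side n1 240 160 380 270 5.5;python3 snap.py top n2 210 130 380 300 3.5
```

```text
t 24.4 p [618.7 -44.3  58.6] yaw 94.63 tilt [-0.0017  0.0001] F [-8.57 -0.96  8.62] T [-0.13  1.44 -0.05] w 0.128 q [-0.12  0.65  1.8  -0.    0.7  -0.2 ]
d tool mm [-0.2  1.3 -0.4]
twist 0.0005
```

View pics/n1.png

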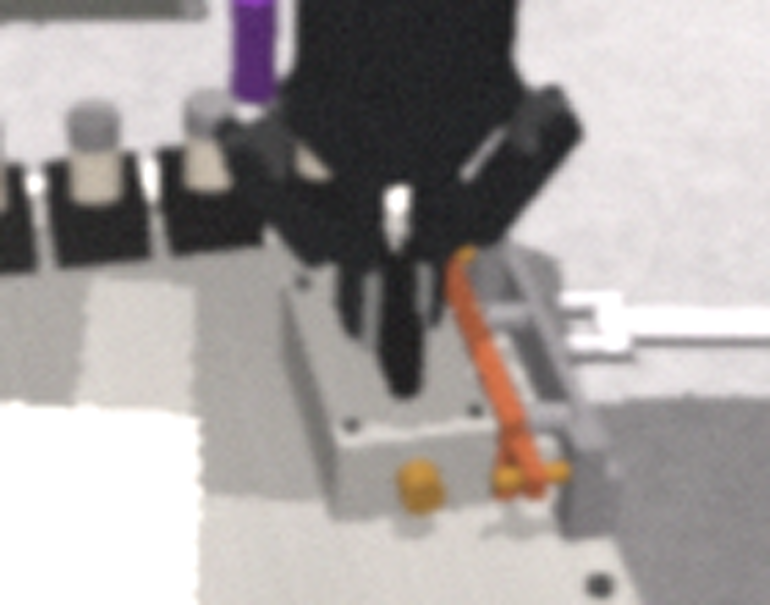

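View pics/n2.png

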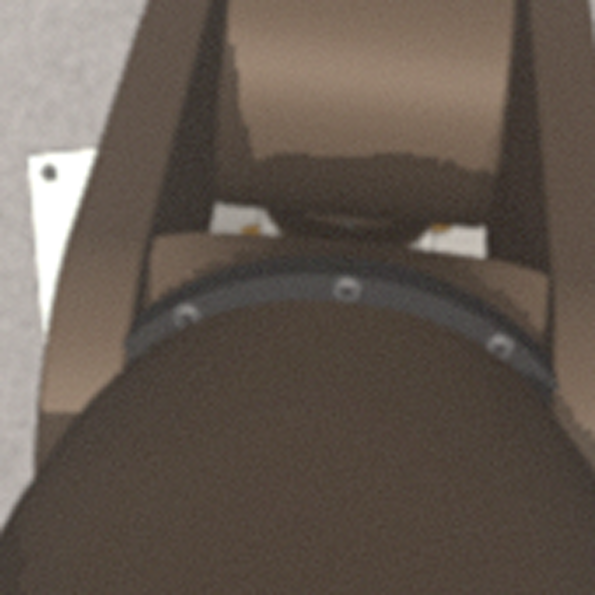

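apply_moves([
  [0,0.001,0],
  [0,0,0],
  [0,0,0],
  [0,0,0],
  [0,0,0],
  [0,0,0],
  [0,0,0],
  [0,0,0],
  [0,0,0],
  [0,0,0],
], twist=[0,0,0,0,0,0,0,0,0,0], jaw=[1,1,1,1,1,1,1,1,1,1])

```text
time_s: 25.75
ee_pos: [619.5, -44.2, 58.6]
ee_rot: [-2.129, -2.308, 0.002]
ft_force: [-9.7, -0.6, 10.0]
gripper_width: 0.128
```

apply_moves([
  [0,0,0],
  [0,0,0],
  [0,0,0],
  [0,0,0],
], twist=[0,0,0,0], jaw=[1,1,1,1])

```text
time_s: 26.25
ee_pos: [619.6, -44.2, 58.6]
ee_rot: [-2.129, -2.308, 0.002]
ft_force: [-11.1, -1.2, 9.8]
gripper_width: 0.124
```

```bash
python3 k.py 620.0 -44.4 59 94.6;  python3 snap.py side n3 200 120 380 270 4; python3 - <<'E'
from h import *
f=load("n3");np.set_printoptions(precision=1,suppress=True)
def spot(g,u,v,w=3):
    p=g["pixels"].mean(2)[v-w:v+w+1,u-w:u+w+1];p=np.clip(np.median(p)*0.8-p,0,None)
    yy,xx=np.mgrid[v-w:v+w+1,u-w:u+w+1];return np.array([(p*xx).sum(),(p*yy).sum()])/p.sum()
a,b,c=[ray(f,spot(f,*q),52)[:2] for q in((326,234),(304,237),(295,211))]
R=np.array([[.9968,.0797],[-.0797,.9968]])
print(np.degrees(np.arctan2(*(a-b)[::-1])),np.degrees(np.arctan2(*(c-b)[::-1]))-90,"local centre",R@((a+c)/2-[549.4,-9.7]))
E
```

```text
t 26.25 p [619.6 -44.2  58.6] yaw 94.63 tilt [-0.002   0.0001] F [-11.09  -1.25   9.79] T [-0.21  1.64 -0.04] w 0.124 q [-0.12  0.65  1.8  -0.    0.7  -0.2 ]
d tool mm [-0.2  0.4 -0.4]
twist 0.0006
3.6968843974717926 1.3233419590833932 local centre [ 68.9 -35.5]
```

View pics/n3.png

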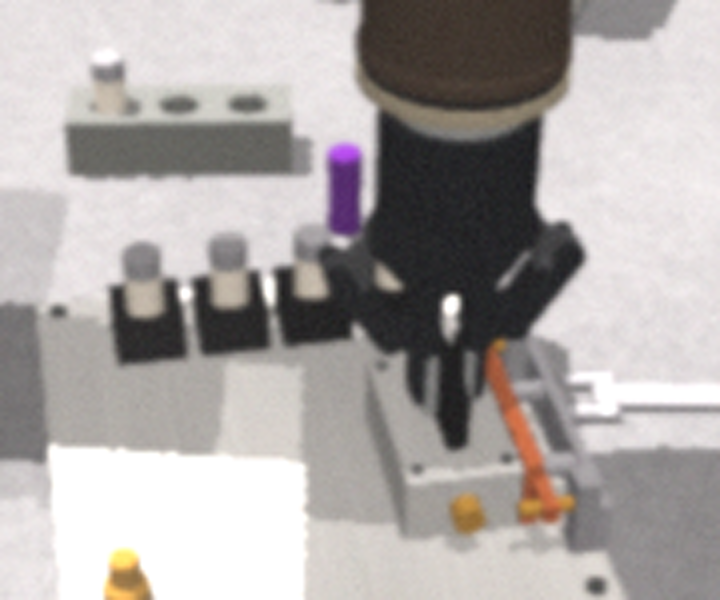

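```bash
python3 - <<'E'
from h import *
f=load("n3");np.set_printoptions(precision=1,suppress=True)
crop(f,275,195,350,260,8,"n4")
print(f["pixels"].mean(2)[206:216,290:302].astype(int))
R=np.array([[.9968,.0797],[-.0797,.9968]])
for l,p in (("bk",(-23.5+67.4,-40+42)),):
  X=R.T@np.array(p)+[549.4,-9.7];print(l,proj(f,[*X,52]))
for q in ((295.1,211.0),(303.9,237),(326.2,234.3)): print(R@(ray(f,q,52)[:2]-[549.4,-9.7]))
E
```

```text
[[117 112 103  84  57  38  32  28  30  31  34  29]
 [112 112 112 100  80  59  44  37  41  52  58  44]
 [113 114 112 110 100  87  69  67  76  87  92  69]
 [114 114 112 107 104  98 101 100 105 111 111  80]
 [114 112 108 104  92  87  93 108 118 117 109  76]
 [112 106 109 102  87  78  87 106 115 117 110  75]
 [113 104 106 110  98  91 100 113 119 119 107  75]
 [112 103 101 112 113 111 117 117 117 116 110  75]
 [110 102  98 109 117 118 119 118 118 118 109  74]
 [113 101  91 104 116 120 118 118 120 117 111  79]]
bk [295.2 211. ]
[43.8  2.1]
[ 43.6 -81.7]
[ 88.8 -82. ]
```

View pics/n4.png

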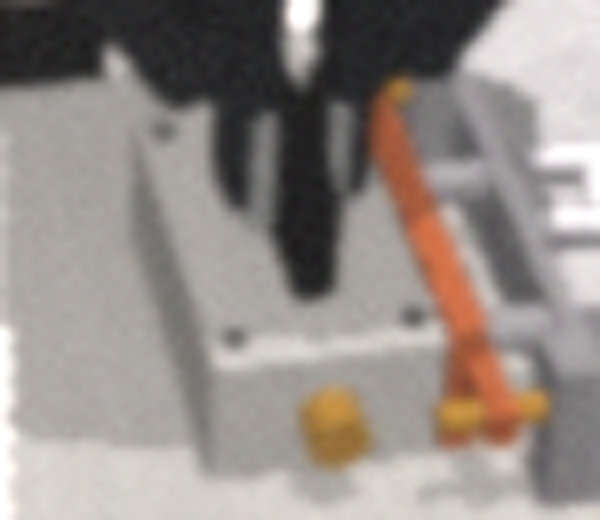

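The module is square to the bar and centred on it: by the screws in the side view its local y is -40 mm, its yaw error about 0 and the bar travel about 11–12 mm. I am handing it in.

```bash
python3 -c "
from rig import job_done
print(job_done())"; python3 k.py
```

```text
the job is handed in; nothing more can be done
None
the job is handed in; nothing more can be done
```

I put spare fuses into the two empty sockets: the second from the bar and the one farthest from it. The third spare is still in the rack. I then set the filter box on the deck and pressed it against the bar. I handed the job in at about 26 s, with the arm still gripping and pressing the box; the hand-in gave no verdict.

**Fuses:** The top view showed all four sockets filled. The first fuse sat level with its neighbours in the side view. The second pressed on its socket floor with about 6.7 N before I let it go.

**Box position:** In the last side picture the box is flat, centred on the bar to about 1 mm, and square to it to about 1°.

**Push:** From the pictures and the arm position the bar is about 11–12 mm back, which means about 7 N on it. The wrist read 10–11 N along the push. I put the extra 3 N or so down to the box rubbing on the deck, but I could not read the bar's force directly.

**Disagreements and limits:**
- One automatic yaw reading was about 3° off, because a gripper finger next to a screw mark spoiled it. Measuring that mark by hand agreed with the others.
- I did not re-measure the bystanders. The arm passed well clear of them, and those in view in the last pictures looked unmoved.

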